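# Feel for the clock rim's release notch and press its catch

## Robot

A 6-joint arm with a two-finger parallel gripper is mounted at the origin on the work surface. World frame = base frame: x ahead of the robot, y to its left, z up, the work surface at z = 0. Lengths are in m, angles in rad, forces in N, time in s.
With the tool pointing down it reaches from about 0.35 to 0.975 m from the base axis. Payload 4.9 kg.
Tool frame: the origin (TCP) lies on the mounting face of the last link; the fingertips stand 173 mm ahead of it and the grasp point (between the pads) lies 155 mm ahead of it; z points along the fingers, y is the direction in which the jaws open and shut (so a half turn about z gives the same grasp; the last joint's range is limited). The gripper opens to 85 mm and grips with 20 to 120 N. Pads are 22 mm wide; open, the fingers measure 114 mm over their backs; the gripper's body (76 mm by 85 mm) begins 54 mm behind the grasp point. The pads swing forward as they close: fully open they stand 13 mm farther back than shut.
Start: joints at [-1.416, 0.053, 1.613, -0, 1.476, -0.119], TCP at [0.169, -0.602, 0.405] pointing down, gripper open.
Joint ranges: [-3.01, 3.01], [-1.01, 2.22], [0.06, 2.58], [-1.02, 4.17], [0.09, 2.62], [-3.14, 3.14]. Speed limits (rad/s): [2.57, 2.57, 3.14, 3.14, 3.14, 3.14].

## Interface

Orientations are given as a unit quaternion [w, x, y, z].
In Python, from plant import manip gives the robot as it stands.
- The arm moves only by the tool play_rows, never from a script. Its argument "increments" is a list of rows, each an object with "offset": the shift along the tool's x, y, z in mm, a list of three; "twist": the turn about the tool's z in rad; "grip": the opening, from 0 (shut) to 1 (fully open). In form: [{"offset": [dx, dy, dz], "twist": twist, "grip": grip}, ...]. A call has 1 to 5 rows; each row is the pose to reach, as a shift and turn from the pose commanded when the call began, along the tool's axes at that moment; what a row does not reach only later rows make up. A row lasts 1/12 s, in which the tool goes at most 41.7 mm and 7.16 degrees, less where a joint would pass 70% of its speed; a pose out of reach is approached as far as the arm can. A call with a gripper value outside its range is refused whole. The fingers move at their own pace and stop on an object; the grip force is fixed at half the most. Time passes only in rows, so rows that repeat a pose let the fingers close. It gives the time, the measured TCP pose, the force and the opening at its end, in the units of the state.
- manip.state(): the state, without advancing time (a new reading comes with each control period).
- manip.grab_frame(name): name is "side" or "top" or "wrist"; returns the picture (384x512x3 uint8, blue, green, red); there is no depth.
- manip.get_calibration(name): a dict with "fx", "fy", "cx", "cy" (pixels), "k1" (the pictures are not rectified: a ray, as slopes to the right and down, at radius r is drawn at 1 + k1 r^2 times it, then the intrinsics apply), "T" (4x4, takes a point from camera to world coordinates). Camera axes: x right, y down, z forward; pixel columns grow to the right and rows downward; lengths in m; the calibration is good to about 2 mm. A picture is of the moment at which its call begins: read the wrist's pose just before it. get_calibration takes no time and is no camera call; for the wrist camera it gives the pose at the moment of the call.
- manip.job_done(): hands the job in, once; it reports no verdict.
Trained networks look in the newest picture that a camera, given by its name, has taken for a name from the list of things; names that differ only in an ending like _2 or _b are one class to them, and where a whole thing is asked for, a point or a joint stands for the part that bears it (a point fixed in the world has none). Each returns a list of dicts, best first, with "p" (0 to 1); they miss things now and then, are a little off and sometimes report something else, mostly with a low value. They report only what shows in the picture. A call takes as long as a camera call.
- manip.boxes_of(query, camera): "xyz" ([x, y, z] in m, in the coordinates of the camera as it stood for that picture, good to about 4 mm: the middle of the surface that is visible of it).
- manip.tip_of(query, camera): "xyz" ([x, y, z] in m, in the coordinates of the camera as it stood for that picture, good to about 4 mm: a listed point, or the origin of a listed thing).
The state is a dict: "time": time; "joint_pos": joint angles; "joint_vel": joint speeds; "joint_efforts": joint torques, N m; "tool_pos": TCP position; "tool_rot": TCP orientation; "contact_force": force on the tool from outside, world axes, zero at the start; "ft_torque": the same for the moment, N m; "gripper_width": opening from 0.0 (shut) to 1.0 (fully open).
Only numpy, scipy, OpenCV 4.12 (cv2) and the standard library are available. Lean on these libraries where they do the work, as an engineer would, in place of code of your own. Each camera call takes 0.05 s, during which the arm holds its last target. There are 200 camera calls.

## Task

Put a fingertip on top of the clock's black rim beside the yellow tab, run it along the rim until you find the hidden release notch, and press the catch inside the notch fully down, then move clear. Keep the fingers off the white dial and its hands, and leave the screwdriver, tape roll, clock movement and tumbler where they stand.

Things in the scene. Friction and masses are not known exactly. Their poses are not given: they have to be found in the camera images.
- jig: Fixed aluminium turntable, 256 mm across and 15 mm high, on which a round wall clock (230 mm across) is clamped, face up and concentric. Origin: centre of its underside, on the bench (z up). Its +x axis points from the centre to the yellow index tab.
- start (a point): Point on the top of the clock's rim right beside the yellow tab, midway across the rim: 105 mm from the clock's centre and 60 mm above the bench. The tab (26 mm radially, 20 mm wide) stands just outside the rim, its top 11 mm below the rim's top.
- dial: The clock's white dial, 188 mm across with two black hands, fixed, concentric with the turntable. Origin: on the bench surface under the clock's centre. The dial's face is 35 mm, its centre pin at most 42 mm above the bench, so at least 18 mm below the rim's top. Its axes say nothing about the notch.
- catch (a joint): Travel of the dark grey release catch in the notch: 0 up (as at the start), 0.008 m fully down. It moves straight down, resists with about 5 N of friction and stays where it is left. The catch (40 mm along the rim, 17 mm across it) fills most of the notch; its top starts 6 mm below the rim's top and ends 14 mm below it.
- screwdriver: Screwdriver with a red handle lying on the bench, a bystander. Origin at its underside, x along the tool.
- tape: Blue roll of tape, 90 mm across and 24 mm high, lying flat on the bench, a bystander. Origin: centre of its underside.
- movement: Small black square clock movement, 56 x 56 x 16 mm with a 14 mm brass shaft up, a bystander. Origin: centre of its underside.
- tumbler: Black tumbler, 70 mm across and 180 mm tall, standing on the bench, a bystander. Origin: centre of its underside.
- center (a point): Centre of the clock at the height of the rim's top, 60 mm above the bench. The black plastic rim is 20 mm across (95 to 115 mm from here) with a flat top. Its one notch, a 46 mm long gap in the rim's top, open to both sides, is centred 57 to 160 degrees clockwise (seen from above) from the yellow tab: feel or look for it. Nothing else breaks the rim's top.

How it is judged:
By the outcome, as a careful person would: the job done as asked, in the order asked, and still so for the second after the job is handed in, with the robot touching nothing.
It also fails if it takes over 69 s, if anything falls off the work surface, if the arm or the gripper's body presses on something with over 40 N, if the wrist force passes 120 N, or if a joint passes its speed limit or range.

## Working session

There is one attempt and no reset: what is moved stays moved. The work goes in short steps, Python scripts to look and compute and a tool call to move; the robot and the scene stay as the last step left them, time stands still between calls to the robot, and variables do not carry over. Pictures are saved under pics/ and viewed, about 8 in all and at most 12, crops included, and the job is handed in when it is done.

Besides the shell and the picture viewer there is one more tool, called after "Request:" as name(argument=value, ...) on one line, values as JSON. play_rows: Moves the arm, as the interface text tells. Its arguments: {"type":"object","properties":{"increments":{"type":"array"}},"required":["increments"]}

```bash
mkdir -p pics && ls
cat > h.py <<'E'
from plant import manip
import numpy as np, cv2
def w(cam,p,T=None):
    T=np.array(manip.get_calibration(cam)["T"]) if T is None else T
    return (T@np.r_[p,1])[:3]
def proj(cam,P):
    c=manip.get_calibration(cam);q=np.linalg.inv(np.array(c["T"]))@np.r_[P,1]
    s=q[:2]/q[2];s=s*(1+c["k1"]*(s@s));return s*[c["fx"],c["fy"]]+[c["cx"],c["cy"]]
E
python3 - <<'E'
from h import *
s=manip.state();print(s["time"],s["tool_pos"],s["tool_rot"],s["contact_force"],s["gripper_width"])
ims=[]
for c in ("top","side"):
    im=manip.grab_frame(c);ims.append(im)
    for f,qs in ((manip.tip_of,("start","center","jig","dial","tumbler","tape","movement","screwdriver")),(manip.boxes_of,("catch",))):
        for q in qs:
            r=f(q,c);print(c,q,[(round(d["p"],2),w(c,d["xyz"]).round(3).tolist()) for d in r[:2]])
cv2.imwrite("pics/top.png",ims[0]);cv2.imwrite("pics/side.png",ims[1])
E
```

```text
pics
0.0 [ 0.16894711 -0.60145869  0.40347083] [-1.02220812e-03  9.90645456e-01  1.36457082e-01 -2.16939922e-05] [0.1178486  0.48921531 0.49621047] 1.0015958914946728
top start [(0.97, [0.4, -0.102, 0.06])]
top center []
top jig []
top dial []
top tumbler [(0.62, [0.649, -0.435, 0.0])]
top tape [(0.61, [0.427, 0.381, 0.002])]
top movement [(0.71, [0.601, 0.347, 0.001])]
top screwdriver [(0.66, [0.442, -0.334, -0.002])]
top catch [(0.38, [0.51, 0.006, 0.053])]
side start [(0.88, [0.403, -0.106, 0.061]), (0.59, [0.506, -0.101, -0.002])]
side center [(0.47, [0.652, -0.433, 0.002])]
side jig []
side dial [(0.9, [0.506, -0.102, -0.001])]
side tumbler [(0.85, [0.653, -0.435, 0.002]), (0.3, [0.401, -0.107, 0.06])]
side tape [(0.59, [0.43, 0.38, -0.003])]
side movement [(0.87, [0.598, 0.341, 0.0])]
side screwdriver [(0.63, [0.445, -0.341, 0.001])]
side catch []
```

View pics/top.png

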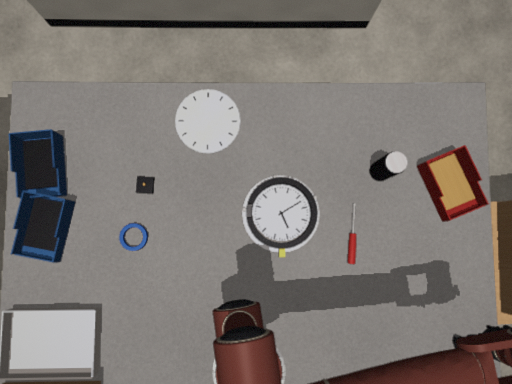

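View pics/side.png

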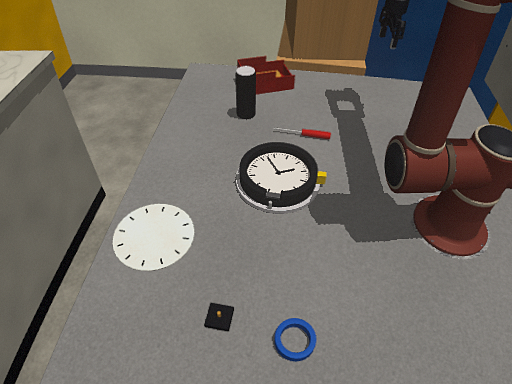

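The top view shows the clock at about (281,213), with the yellow tab at (282,253) pointing toward the robot. In the side view a grey catch shows in the rim at about (273,196), on the +y side. Next I'll refine the clock centre, tab and catch.

Run:
```python
from h import *
from scipy.optimize import fsolve
def ray(cam,px,z):
    return fsolve(lambda a:proj(cam,[a[0],a[1],z])-px,[.5,-.1])
a=cv2.imread("pics/top.png");b=cv2.imread("pics/side.png")
print("side notch",ray("side",[273,196],.054),"side tab",ray("side",[321,177],.049),"top tab",ray("top",[282,253],.049))
# dial ellipse in top image
for cam,im,(x0,x1,y0,y1) in (("top",a,(240,322,174,254)),("side",b,(235,325,138,208))):
    g=cv2.inRange(im[y0:y1,x0:x1].min(2),150,255);
    n,l,st,ce=cv2.connectedComponentsWithStats(g);k=1+np.argmax(st[1:,4]);m=(l==k).astype(np.uint8)
    c=max(cv2.findContours(m,0,1)[0],key=len);h=cv2.convexHull(c)[:,0]+[x0,y0]
    P=np.array([ray(cam,p,.035) for p in h]);A=np.c_[2*P,np.ones(len(P))];s=np.linalg.lstsq(A,(P**2).sum(1),rcond=None)[0]
    print(cam,"dial",s[:2],np.sqrt(s[2]+s[:2]@s[:2]))
A=cv2.resize(a[170:262,235:327],(400,400),interpolation=2);B=cv2.resize(b[130:222,230:330],(400,368),interpolation=2)
B=cv2.copyMakeBorder(B,0,32,0,0,0);cv2.imwrite("pics/crop.png",np.hstack([A,B]))
```

```text
side notch [0.51158667 0.00612297] side tab [ 0.37941176 -0.09044607] top tab [ 0.37544575 -0.10427389]
top dial [ 0.50654289 -0.10223443] 0.09299091544660343
side dial [ 0.50787117 -0.11409927] 0.08674925895376791
```

View pics/crop.png

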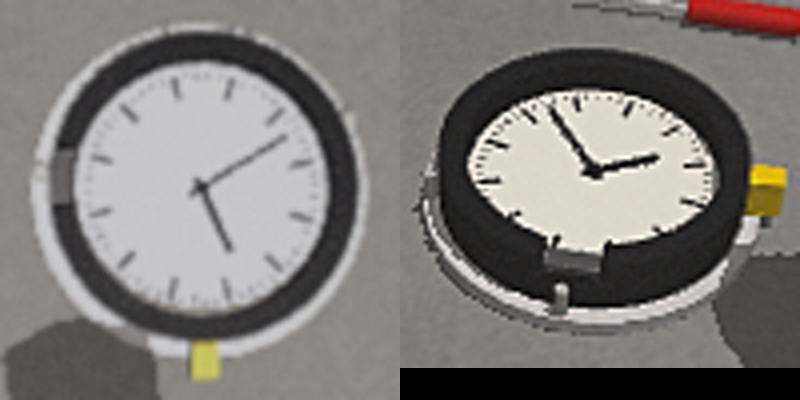

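The left crop shows the catch in the rim at (62,177), with the clock centre at (201,187) and the tab at (205,360). The right crop agrees, with a single notch on the +y side. I take the centre as (0.5065,-0.102), the start point as (0.4015,-0.1035) and the notch as roughly (0.511,0.003). I'll move over with the gripper shut.

Request:
play_rows(increments=[{"offset": [40, -30, 0], "twist": -0.12, "grip": 0}, {"offset": [60, -60, 0], "twist": -0.24, "grip": 0}, {"offset": [90, -90, 0], "twist": -0.36, "grip": 0}, {"offset": [115, -120, 0], "twist": -0.48, "grip": 0}, {"offset": [140, -150, 0], "twist": -0.6, "grip": 0}])

```text
time: 1.42
tool_pos: [0.2637, -0.4176, 0.4046]
tool_rot: [0.0, 0.905, 0.426, 0.0]
contact_force: [0.4, 1.3, 1.0]
gripper_width: 0.299
```

```bash
cat > rel.py <<'E'
# print shift to a world TCP target and tool-x heading in the tool's axes
import sys
from h import *
from scipy.spatial.transform import Rotation as R
s=manip.state();q=np.array(s["tool_rot"]);r=R.from_quat(q[[1,2,3,0]]);m=r.as_matrix()
t=np.array(eval(sys.argv[1]));hd=np.radians(float(sys.argv[2]))
x=np.arctan2(m[1,0],m[0,0])
print("t",s["time"],"pos",s["tool_pos"].round(4),"x deg",np.degrees(x).round(2),"tilt z",m[:,2].round(3),"F",s["contact_force"].round(2),"g",round(s["gripper_width"],3))
print("offset mm",(1000*m.T@(t-s["tool_pos"])).round(1),"twist",round(x-hd,3))
E
python3 rel.py "[.4015,-.1035,.300]" 90
```

```text
t 1.4167 pos [ 0.2637 -0.4176  0.4046] x deg 50.39 tilt z [ 0.  0. -1.] F [0.37 1.31 0.97] g 0.299
offset mm [329.8 -94.1 104.7] twist -0.691
```

Request:
play_rows(increments=[{"offset": [35, -10, 10], "twist": -0.12, "grip": 0}, {"offset": [75, -22, 20], "twist": -0.24, "grip": 0}, {"offset": [112, -33, 30], "twist": -0.36, "grip": 0}, {"offset": [150, -45, 40], "twist": -0.48, "grip": 0}, {"offset": [185, -55, 50], "twist": -0.6, "grip": 0}])

```text
time: 1.83
tool_pos: [0.34, -0.2402, 0.3545]
tool_rot: [0.0, 0.739, 0.674, 0.0]
contact_force: [0.7, 0.6, 0.4]
gripper_width: 0.002
```

```bash
python3 rel.py "[.4015,-.1035,.300]" 90
```

```text
t 1.8333 pos [ 0.34   -0.2402  0.3545] x deg 84.77 tilt z [ 0.001 -0.    -1.   ] F [0.7  0.56 0.43] g 0.002
offset mm [141.8  48.7  54.5] twist -0.091
```

Request:
play_rows(increments=[{"offset": [35, 12, 14], "twist": -0.09, "grip": 0}, {"offset": [72, 25, 28], "twist": -0.09, "grip": 0}, {"offset": [108, 37, 42], "twist": -0.09, "grip": 0}, {"offset": [141, 48, 54], "twist": -0.09, "grip": 0}, {"offset": [141, 48, 54], "twist": -0.09, "grip": 0}])

```text
time: 2.25
tool_pos: [0.4015, -0.1018, 0.298]
tool_rot: [-0.003, 0.707, 0.707, 0.0]
contact_force: [-0.8, 1.1, -0.5]
gripper_width: -0.003
```

```bash
python3 - <<'E'
from h import *
T=np.array(manip.get_calibration("wrist")["T"])
im=manip.grab_frame("wrist");
for q,f in (("start",manip.tip_of),("center",manip.tip_of),("dial",manip.tip_of),("catch",manip.boxes_of)):
    print(q,[(round(d["p"],2),w("wrist",d["xyz"],T).round(4).tolist()) for d in f(q,"wrist")[:2]])
cv2.imwrite("pics/w1.png",im)
for P in ([.4015,-.1035,.06],[.5065,-.102,.06],[.511,.003,.054]): print(proj("wrist",P))
E
python3 rel.py "[.4015,-.1035,.245]" 90
```

```text
start []
center []
dial [(0.62, [0.5062, -0.1075, 0.0044])]
catch [(0.87, [0.5091, 0.0014, 0.0522])]
[256.90642475 197.17529121]
[419.10694686 193.21905892]
[438.69355569  21.12631193]
t 2.5 pos [ 0.4013 -0.1075  0.3015] x deg 89.51 tilt z [ 0.001 -0.001 -1.   ] F [-1.36 -0.77  0.26] g -0.003
offset mm [ 4.1  0.1 56.5] twist -0.009
```

View pics/w1.png

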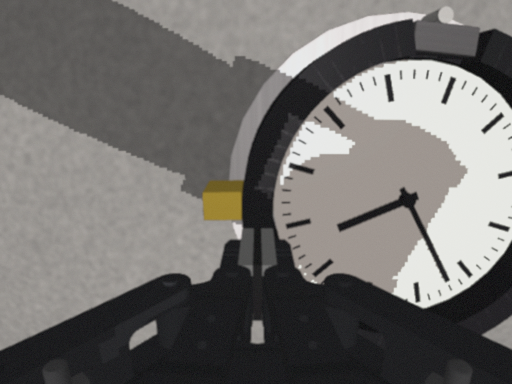

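The wrist view shows the tab at (223,201), the rim beside it at about x 260, and the catch in its notch at about (447,38). The closed fingertips end near (257,235). The notch position agrees with the earlier estimate, so I'll descend.

Request:
play_rows(increments=[{"offset": [2, 0, 20], "twist": 0, "grip": 0}, {"offset": [4, 0, 40], "twist": 0, "grip": 0}, {"offset": [4, 0, 56], "twist": 0, "grip": 0}, {"offset": [4, 0, 60], "twist": 0, "grip": 0}, {"offset": [4, 0, 60], "twist": 0, "grip": 0}])

```text
time: 2.92
tool_pos: [0.4006, -0.1035, 0.2399]
tool_rot: [-0.001, 0.71, 0.704, -0.0]
contact_force: [-0.2, -0.4, 0.8]
gripper_width: 0.003
```

```bash
python3 rel.py "[.4015,-.1035,.233]" 90
```

```text
t 2.9167 pos [ 0.4006 -0.1035  0.2399] x deg 89.46 tilt z [-0.002  0.001 -1.   ] F [-0.17 -0.43  0.79] g 0.003
offset mm [-0.   0.9  6.9] twist -0.009
```

Request:
play_rows(increments=[{"offset": [0, 1, 2], "twist": 0, "grip": 0}, {"offset": [0, 1, 4], "twist": 0, "grip": 0}, {"offset": [0, 1, 6], "twist": 0, "grip": 0}, {"offset": [0, 1, 7], "twist": 0, "grip": 0}, {"offset": [0, 1, 7], "twist": 0, "grip": 0}])

```text
time: 3.33
tool_pos: [0.4024, -0.1027, 0.2339]
tool_rot: [0.0, 0.71, 0.705, 0.0]
contact_force: [-0.7, -0.4, 0.6]
gripper_width: -0.003
```

Request:
play_rows(increments=[{"offset": [0, 0, 0.7], "twist": 0, "grip": 0}, {"offset": [0, 0, 1.4], "twist": 0, "grip": 0}, {"offset": [0, 0, 1.8], "twist": 0, "grip": 0}, {"offset": [0, 0, 1.8], "twist": 0, "grip": 0}])

```text
time: 3.67
tool_pos: [0.4027, -0.1027, 0.2334]
tool_rot: [-0.0, 0.709, 0.705, -0.0]
contact_force: [-4.2, 2.3, 8.8]
gripper_width: -0.002
```

Contact at 9 N. Now I'll run along the rim, clockwise towards +y.

Request:
play_rows(increments=[{"offset": [5.5, 0.1, 0], "twist": 0, "grip": 0}, {"offset": [11, 0.6, 0], "twist": 0, "grip": 0}, {"offset": [16.4, 1.3, 0], "twist": 0, "grip": 0}, {"offset": [21.8, 2.3, 0], "twist": 0, "grip": 0}, {"offset": [27.2, 3.6, 0], "twist": 0, "grip": 0}])

```text
time: 4.08
tool_pos: [0.4068, -0.0757, 0.2334]
tool_rot: [0.002, 0.709, 0.705, -0.0]
contact_force: [-2.1, -4.7, 6.2]
gripper_width: 0.003
```

```bash
cat > arc.py <<'E'
from h import *
s=manip.state();p=s["tool_pos"];d=p[:2]-[.5065,-.102]
print("r",np.hypot(*d).round(4),"phi",np.degrees(np.arctan2(d[1],-d[0])).round(1),"z",p[2].round(4),"F",s["contact_force"].round(1),"t",s["time"])
E
python3 arc.py; python3 rel.py "[.5065-.105*np.cos(np.pi/6),-.102+.105*.5,.232]" 90
```

```text
r 0.1031 phi 14.8 z 0.2334 F [-2.1 -4.7  6.2] t 4.0833
t 4.0833 pos [ 0.4068 -0.0757  0.2334] x deg 89.63 tilt z [ 0.002 -0.003 -1.   ] F [-2.11 -4.67  6.16] g 0.003
offset mm [26.2  8.6  1.4] twist -0.006
```

Request:
play_rows(increments=[{"offset": [5.3, 1, 0.1], "twist": 0, "grip": 0}, {"offset": [10.5, 2.5, 0.1], "twist": 0, "grip": 0}, {"offset": [15.5, 4.5, 0.2], "twist": 0, "grip": 0}, {"offset": [20.5, 6.8, 0.2], "twist": 0, "grip": 0}, {"offset": [25.5, 9.3, 0.2], "twist": 0, "grip": 0}])

```text
time: 4.5
tool_pos: [0.4163, -0.0503, 0.2334]
tool_rot: [0.002, 0.709, 0.705, -0.001]
contact_force: [-2.3, -4.4, 8.3]
gripper_width: 0.0
```

```bash
python3 arc.py
```

```text
r 0.1039 phi 29.8 z 0.2334 F [-2.3 -4.4  8.3] t 4.5
```

Request:
play_rows(increments=[{"offset": [4.8, 2.6, 0], "twist": 0, "grip": 0}, {"offset": [9.3, 5.6, 0], "twist": 0, "grip": 0}, {"offset": [13.8, 8.8, 0], "twist": 0, "grip": 0}, {"offset": [18.2, 12.2, 0], "twist": 0, "grip": 0}, {"offset": [22.3, 16, 0], "twist": 0, "grip": 0}])

```text
time: 4.92
tool_pos: [0.4323, -0.0281, 0.2334]
tool_rot: [0.001, 0.709, 0.705, -0.001]
contact_force: [-5.4, -5.4, 10.9]
gripper_width: 0.005
```

```bash
python3 arc.py
```

```text
r 0.1047 phi 44.9 z 0.2334 F [-5.4 -5.4 10.9] t 4.9167
```

Request:
play_rows(increments=[{"offset": [3.8, 4, -0.2], "twist": 0, "grip": 0}, {"offset": [7.4, 8.2, -0.2], "twist": 0, "grip": 0}, {"offset": [10.7, 12.5, -0.3], "twist": 0, "grip": 0}, {"offset": [13.8, 17.1, -0.3], "twist": 0, "grip": 0}, {"offset": [16.7, 21.7, -0.3], "twist": 0, "grip": 0}])

```text
time: 5.33
tool_pos: [0.4538, -0.0114, 0.2334]
tool_rot: [0.0, 0.709, 0.705, -0.002]
contact_force: [-7.3, -5.0, 12.2]
gripper_width: -0.003
```

```bash
python3 arc.py
```

```text
r 0.1048 phi 59.8 z 0.2334 F [-7.3 -5.  12.2] t 5.3333
```

Request:
play_rows(increments=[{"offset": [2.6, 4.8, -0.3], "twist": 0, "grip": 0}, {"offset": [5, 9.8, -0.4], "twist": 0, "grip": 0}, {"offset": [7.1, 14.9, -0.5], "twist": 0, "grip": 0}, {"offset": [8.9, 20.1, -0.5], "twist": 0, "grip": 0}, {"offset": [10.5, 25.3, -0.5], "twist": 0, "grip": 0}])

```text
time: 5.75
tool_pos: [0.4788, -0.0007, 0.2334]
tool_rot: [-0.001, 0.709, 0.705, -0.002]
contact_force: [-7.7, -2.8, 10.5]
gripper_width: -0.002
```

```bash
python3 arc.py
```

```text
r 0.105 phi 74.7 z 0.2334 F [-7.7 -2.8 10.5] t 5.75
```

Request:
play_rows(increments=[{"offset": [1.3, 5.3, 0], "twist": 0, "grip": 0}, {"offset": [2, 9, 0], "twist": 0, "grip": 0}, {"offset": [2.6, 12.5, 0], "twist": 0, "grip": 0}, {"offset": [3, 16.2, 0], "twist": 0, "grip": 0}])

```text
time: 6.08
tool_pos: [0.4949, 0.0023, 0.2333]
tool_rot: [-0.001, 0.709, 0.705, -0.001]
contact_force: [-7.4, -0.9, 7.7]
gripper_width: 0.003
```

```bash
python3 arc.py
```

```text
r 0.1049 phi 83.6 z 0.2333 F [-7.4 -0.9  7.7] t 6.0833
```

Request:
play_rows(increments=[{"offset": [0.2, 4, 0], "twist": 0, "grip": 0}, {"offset": [0.4, 8, 0], "twist": 0, "grip": 0}, {"offset": [0.4, 8, 0], "twist": 0, "grip": 0}])

```text
time: 6.33
tool_pos: [0.5035, 0.0026, 0.2323]
tool_rot: [-0.0, 0.709, 0.705, 0.0]
contact_force: [0.1, -0.8, -0.2]
gripper_width: -0.004
```

```bash
python3 arc.py
```

```text
r 0.1047 phi 88.3 z 0.2323 F [ 0.1 -0.8 -0.2] t 6.3333
```

The force fell to zero and the fingertip dropped, so it's in the notch. I'll centre it at x≈0.510 and start pressing.

Request:
play_rows(increments=[{"offset": [0, 3.5, 0], "twist": 0, "grip": 0}, {"offset": [0, 6.5, 0], "twist": 0, "grip": 0}, {"offset": [0, 6.5, 2], "twist": 0, "grip": 0}, {"offset": [0, 6.5, 4], "twist": 0, "grip": 0}, {"offset": [0, 6.5, 4], "twist": 0, "grip": 0}])

```text
time: 6.75
tool_pos: [0.5093, 0.0023, 0.2277]
tool_rot: [-0.001, 0.71, 0.705, -0.0]
contact_force: [-0.3, 0.0, 0.3]
gripper_width: 0.0
```

```bash
python3 arc.py;python3 rel.py "[.510,.003,.219]" 90
```

```text
r 0.1043 phi 91.5 z 0.2277 F [-0.3  0.   0.3] t 6.75
t 6.75 pos [0.5093 0.0023 0.2277] x deg 89.6 tilt z [-0.001  0.    -1.   ] F [-0.31  0.01  0.28] g 0.0
offset mm [0.7 0.8 8.7] twist -0.007
```

Request:
play_rows(increments=[{"offset": [0.5, 0.5, 2], "twist": 0, "grip": 0}, {"offset": [0.5, 0.5, 4], "twist": 0, "grip": 0}, {"offset": [0.5, 0.5, 5], "twist": 0, "grip": 0}, {"offset": [0.5, 0.5, 6], "twist": 0, "grip": 0}, {"offset": [0.5, 0.5, 6], "twist": 0, "grip": 0}])

```text
time: 7.17
tool_pos: [0.51, 0.0027, 0.2224]
tool_rot: [-0.0, 0.71, 0.705, -0.0]
contact_force: [-0.9, 0.0, 1.2]
gripper_width: 0.001
```

Request:
play_rows(increments=[{"offset": [0, 0, 1], "twist": 0, "grip": 0}, {"offset": [0, 0, 2], "twist": 0, "grip": 0}, {"offset": [0, 0, 3], "twist": 0, "grip": 0}, {"offset": [0, 0, 4], "twist": 0, "grip": 0}, {"offset": [0, 0, 4], "twist": 0, "grip": 0}])

```text
time: 7.58
tool_pos: [0.5103, 0.0027, 0.2194]
tool_rot: [-0.0, 0.71, 0.705, -0.0]
contact_force: [-5.5, -0.0, 10.4]
gripper_width: 0.006
```

Request:
play_rows(increments=[{"offset": [0, 0, 0.7], "twist": 0, "grip": 0}, {"offset": [0, 0, 1.3], "twist": 0, "grip": 0}, {"offset": [0, 0, 1.3], "twist": 0, "grip": 0}, {"offset": [0, 0, 1.3], "twist": 0, "grip": 0}])

```text
time: 7.92
tool_pos: [0.5105, 0.0027, 0.2193]
tool_rot: [-0.0, 0.71, 0.705, -0.0]
contact_force: [-10.2, -0.3, 18.4]
gripper_width: -0.003
```

It's a hard stop: z stays at 0.2193, 14.1 mm below the rim contact, while the force doubles. I'll lift clear, straight up.

Request:
play_rows(increments=[{"offset": [0, 0, -4], "twist": 0, "grip": 0}, {"offset": [0, 0, -15], "twist": 0, "grip": 0}, {"offset": [0, 0, -40], "twist": 0, "grip": 0}, {"offset": [0, 0, -75], "twist": 0, "grip": 0}, {"offset": [0, 0, -100], "twist": 0, "grip": 0}])

```text
time: 8.33
tool_pos: [0.5103, 0.0029, 0.3194]
tool_rot: [0.001, 0.71, 0.705, 0.001]
contact_force: [0.9, 0.5, 0.2]
gripper_width: 0.006
```

Request:
play_rows(increments=[{"offset": [-30, -20, -20], "twist": 0, "grip": 0}, {"offset": [-60, -40, -40], "twist": 0, "grip": 0}, {"offset": [-80, -50, -50], "twist": 0, "grip": 0}, {"offset": [-80, -50, -50], "twist": 0, "grip": 0}, {"offset": [-80, -50, -50], "twist": 0, "grip": 0}])

```text
time: 8.75
tool_pos: [0.4594, -0.0776, 0.3683]
tool_rot: [0.001, 0.71, 0.704, 0.001]
contact_force: [-0.0, 1.0, 0.5]
gripper_width: -0.0
```

Run:
```python
from h import *
s=manip.state();print(s["time"],s["tool_pos"],s["contact_force"])
T=np.array(manip.get_calibration("wrist")["T"])
a=manip.grab_frame("wrist");print([(round(d["p"],2),w("wrist",d["xyz"],T).round(4).tolist()) for d in manip.boxes_of("catch","wrist")[:2]])
b=manip.grab_frame("side")
B=cv2.resize(b[150:222,235:331],(512,384),interpolation=2)
cv2.imwrite("pics/end.png",cv2.resize(np.hstack([a,B]),(800,300)))
for q in ("tumbler","screwdriver","tape","movement"): print(q,[w("side",d["xyz"]).round(3).tolist() for d in manip.tip_of(q,"side")[:1]])
```

```text
8.75 [ 0.45941559 -0.07755223  0.36830708] [-0.00727118  1.03435364  0.52886246]
[(0.82, [0.5105, 0.0022, 0.0463]), (0.74, [0.4422, -0.0038, 0.016])]
tumbler [[0.65, -0.437, 0.001]]
screwdriver [[0.443, -0.341, -0.002]]
tape [[0.425, 0.379, -0.001]]
movement [[0.603, 0.339, 0.001]]
```

View pics/end.png

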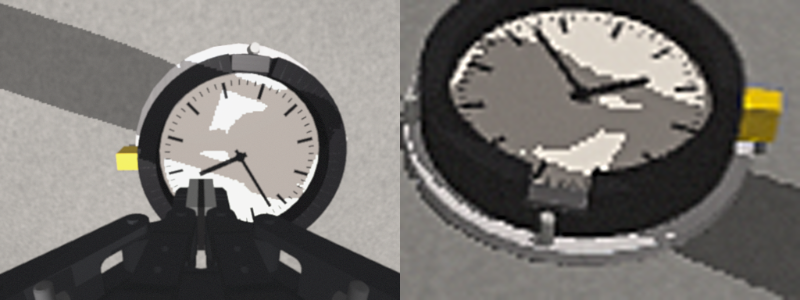

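The catch, at (560,188) in the side crop, now sits deep in the notch. The network puts its top at z≈0.046, down from about 0.053. The arm is clear, so I'm handing in.

```bash
python3 -c "
from plant import manip
print(manip.job_done())"
```

```text
the job is handed in; nothing more can be done
None
```

The catch is pressed fully down and the job is handed in at about 9 s of the 69 s allowed.

- **Rim run:** I put the closed fingertips on the rim beside the yellow tab, with about 9 N of contact. I ran them clockwise in contact (6–12 N) until the force fell to zero at the notch, centred about 92° from the tab.
- **Catch:** I pressed straight down to a hard stop 14.1 mm below the rim contact height, with 18 N at the stop. The expected depth was 14 mm. After lifting, the network put the catch's top at z≈0.046 m, matching the fully-down height.
- **Clear of everything:** The arm is about 130 mm above the rim, with no contact force beyond sensor noise.
- **Bystanders:** The screwdriver, tape roll, movement and tumbler were found within about 5 mm of where they were first seen, which is about the measurement noise.
- **Dial and hands:** The fingertips never went lower than 14 mm below the rim's top, which is above the dial and hands.

No check failed. In the final wrist picture the network also reported a second "catch" at (0.442, -0.004, 0.016) with p 0.74, where no catch can be. I took it as a false report.

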